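# Fill and stir the threading-bead kit

### The job

Get the children's threading kit ready: lay every wooden threading block on the desk fully home in the tray pocket of its own shape, and put every large barrel bead standing on the desk into the bowl with the round beads. Once all the barrel beads are in, take the stick from its stand and stir the beads with its foot down near the bowl's floor, anticlockwise seen from above, three full rounds or more, well off the centre. Then stand the stick back down in its stand; all the beads must end up in the bowl, and the glue bottle, mug and tape roll stay where they are.

Things in the scene. Friction and masses are not known exactly. Their poses are not given: they have to be found in the camera images.
- bowl: White glazed ceramic mixing bowl stuck down by a suction foot (does not move): outside radius 34 mm at the foot, 82 mm at 18 mm up and 102 mm at the rim, 58 mm high, wall 5 mm; inside it is dished: a flat middle about 30 mm in radius 6 mm above the desk, then a floor rising gently (20 degrees, to 20 mm above the desk at 78 mm radius), then steep sides. Origin: centre of its underside, on the desk. z up.
- stand_hole0 (a point): Grey square block 70 x 70 x 45 mm fixed to the desk, the stirring stick's stand. This point is the centre of the mouth of its round upright hole, on the block's top face, 45 mm above the desk. Hole 24 mm wide, 35 mm deep, so its bottom is 10 mm above the desk; mouth chamfered 3 mm. The stick may lean a little (up to about 0.3 rad) in it.
- stick_mid (a point): Straight square-sectioned stirring stick of light wood, 18 x 18 mm thick and 106 mm long, the lowest 42 mm turned round and tapering to a blunt 9 mm foot, 50 g, at first standing in its stand. This point is the middle of its length; its z axis runs along the stick from foot to top, so it stretches 53 mm either way; x and y are square to its flat sides.
- stick_foot (a point): The lower end of the same stick (centre of its foot), 53 mm below its middle along the stick.
- tray_hole0 (a point): Plywood tray 100 (its x) x 290 (its y) x 16 mm, fixed flat on the desk, with three pockets 10 mm deep in a row along its y, mouths chamfered 2 mm. This point: centre of the mouth of the ROUND pocket, 68 mm wide, 16 mm above the desk. Axes are the tray's.
- tray_hole1 (a point): Centre of the mouth of the SQUARE pocket of the same tray, 54 x 54 mm, sides along the tray's x and y; 77 mm from the round pocket towards the tray's -y.
- tray_hole2 (a point): Centre of the mouth of the OBLONG pocket of the same tray, 38 mm (tray x) by 96 mm (tray y), long side along the tray's y; 98 mm from the square one, towards -y.
- disc_mid (a point): Round threading block of light wood, 64 mm across, 24 mm thick, lying flat. This point is its centre (12 mm above what it lies on). Fits the round pocket. May be absent.
- square_mid (a point): Square threading block of light wood, 50 x 50 x 24 mm, lying flat; centre; its x and y axes run along its sides. Fits the square pocket. May be absent.
- oblong_mid (a point): Oblong threading block of light wood, 34 mm (its x) by 92 mm (its y) by 24 mm thick, lying flat; centre. Fits the oblong pocket. May be absent. Seated in their pockets the blocks stand 14 mm proud of the tray, their centres 18 mm above the desk, with 2 mm play on each side.
- barrel0_mid (a point): Large barrel bead of dark lacquered wood: a short cylinder 34 mm across and 28 mm tall, 30 g, standing on its flat end on the desk at first; this point is its centre, z along its axis. May be absent.
- barrel1_mid (a point): Large barrel bead of dark lacquered wood: a short cylinder 34 mm across and 28 mm tall, 30 g, standing on its flat end on the desk at first; this point is its centre, z along its axis. May be absent.
- barrel2_mid (a point): Large barrel bead of dark lacquered wood: a short cylinder 34 mm across and 28 mm tall, 30 g, standing on its flat end on the desk at first; this point is its centre, z along its axis. May be absent.
- ball0_center (a point): Round lacquered wooden bead (slippery on the glaze), a ball 28 mm across, 12 g, one of five that lie in the bowl from the start; its centre.
- ball1_center (a point): Round lacquered wooden bead (slippery on the glaze), a ball 28 mm across, 12 g, one of five that lie in the bowl from the start; its centre.
- ball2_center (a point): Round lacquered wooden bead (slippery on the glaze), a ball 28 mm across, 12 g, one of five that lie in the bowl from the start; its centre.
- ball3_center (a point): Round lacquered wooden bead (slippery on the glaze), a ball 28 mm across, 12 g, one of five that lie in the bowl from the start; its centre.
- ball4_center (a point): Round lacquered wooden bead (slippery on the glaze), a ball 28 mm across, 12 g, one of five that lie in the bowl from the start; its centre.
- glue: Bystander: white glue bottle, 56 mm wide, 160 mm tall, standing; origin under its centre. Not part of the job.
- mug: Bystander: blue mug, 80 mm wide, 90 mm tall; origin under its centre. Not part of the job.
- tape: Bystander: roll of clear tape lying flat, 100 mm wide, 24 mm high; origin under its centre. Not part of the job.
Mind the look-alikes: they are no part of the job. Leave any pink look-alike of the part that bears disc_mid alone.

How it is judged:
By the outcome, as a careful person would: the job done as asked, in the order asked, and still so for the second after the job is handed in, with the robot touching nothing.
Of disc, square, oblong only 2 to 3 are there at a start; the rules pass over those that are not, and their reading is None.
Of barrel0, barrel1, barrel2 only 1 to 3 are there at a start; the rules pass over those that are not, and their reading is None.
At some moment in a run one of disc, square, oblong, barrel0, barrel1, barrel2 may be knocked a few centimetres aside while the robot is not near it.
It also fails if it takes over 210 s, if anything falls off the work surface, if the arm or the gripper's body presses on something with over 40 N, if the wrist force passes 120 N, or if a joint passes its speed limit or range.

### The arm

A 7-joint arm with a two-finger parallel gripper is mounted at the origin on the work surface. World frame = base frame: x ahead of the robot, y to its left, z up, the work surface at z = 0. Lengths are in m, angles in rad, forces in N, time in s.
With the tool pointing down it reaches from about 0.425 to 0.95 m from the base axis. Payload 4.7 kg.
Tool frame: the origin (TCP) lies at the very end of the fingers, on their centre line; the grasp point (between the pads) lies 19 mm behind it; z points along the fingers, y is the line along which they close (so a half turn about z gives the same grasp; the last joint's range is limited). The gripper opens to 87 mm and grips with 3 to 60 N. Pads are 19 mm wide; open, the fingers measure 117 mm over their backs; the gripper's body (75 mm by 190 mm) begins 51 mm behind the grasp point.
Start: joints at [-1.178, 0.469, -0.049, 1.532, 0.024, 1.141, -0.082], TCP at [0.276, 0.616, 0.223] pointing down, gripper open.
Joint ranges: [-2.59, 2.59], [-0.33, 1.99], [-1.39, 1.29], [0.1, 2.45], [-1.04, 4.18], [0.21, 1.99], [-2.66, 2.66]. Speed limits (rad/s): [2.57, 2.57, 3.14, 3.14, 3.14, 3.14, 3.14].

### API

Orientations are given as a unit quaternion [x, y, z, w].
In Python, from station import readout, eyes, hand_in gives the robot as it stands. The module is installed in compiled form; this text tells all that it offers.
- The arm moves only by the tool send_rows, never from a script. Its argument "rows" is one flat list of numbers, 4 for each row, row after row: the shift along the tool's x, y, z in cm, then the turn about the tool's z in degrees. A call has 1 to 8 rows; each row shifts and turns the commanded pose from where the row before left it, along the tool's axes as they then stand; what a row does not reach is not made up. A row lasts 1/10 s, in which the tool goes at most 50 mm and 8.59 degrees, less where a joint would pass 70% of its speed; a pose out of reach is approached as far as the arm can. A call with a gripper value outside its range is refused whole. "grip" is the closure, from 0 (fully open) to 1 (shut), set as the call begins (left out, the last holds). The fingers move at their own pace and stop on an object; "force" is the grip in N (left out, the last holds). Time passes only in rows, so rows that do not move let the fingers close. It gives the time, the measured TCP pose, the force, the opening and the grip force at its end, in the units of the state.
- readout.read_state(): the state, without advancing time (a new reading comes with each control period).
- eyes.get_image(name): name is "side" or "top"; returns a dict with "color" (400x640x3 uint8, red, green, blue), "fx", "fy", "cx", "cy" (pixels), "distortion" ([k1, k2, p1, p2, k3] as OpenCV has them; the pictures are not rectified), "R" (3x3) and "t" (3): a world point X has camera coordinates R X + t. Camera axes: x right, y down, z forward; pixel columns grow to the right and rows downward; lengths in m; the calibration is good to about 2 mm. A picture is of the moment at which its call begins. There is no depth.
- hand_in(): hands the job in; it is judged then, once.
The state is a dict: "clock": time; "qpos": joint angles; "dq": joint speeds; "tau": joint torques, N m; "eef_pos": TCP position; "orientation": TCP orientation; "contact_force": force on the tool from outside, world axes, zero at the start; "moment": the same for the moment, N m; "gripper_width": finger opening in m; "finger_force": force on a finger pad.
Only numpy, scipy, OpenCV 4.12 (cv2) and the standard library are available. Lean on these libraries where they do the work, as an engineer would, in place of code of your own. Each camera call takes 0.05 s, during which the arm holds its last target. There are 200 camera calls.

## Working session

There is one attempt and no reset: what is moved stays moved. The work goes in short steps, Python scripts to look and compute and a tool call to move; the robot and the scene stay as the last step left them, time stands still between calls to the robot, and variables do not carry over. Pictures are saved under pics/ and viewed, at most 16 in all, crops included, and the job is handed in when it is done.

Besides the shell and the picture viewer there is one more tool, called after "Request:" as name(argument=value, ...), one argument or row to a line, values as JSON. send_rows: Moves the arm, as the interface text tells. Its arguments: {"type":"object","properties":{"rows":{"type":"array"},"grip":{"type":"number"},"force":{"type":"number"}},"required":["rows"]}

```bash
mkdir -p pics; cat > h.py <<'E'
import numpy as np, cv2
from station import readout, eyes, hand_in
def get(name):
    d=eyes.get_image(name); d['K']=np.array([[d['fx'],0,d['cx']],[0,d['fy'],d['cy']],[0,0,1.]]); d['D']=np.array(d['distortion'],float)
    d['R']=np.array(d['R']);d['t']=np.array(d['t']); return d
def ray(d,uv,z):
    p=cv2.undistortPoints(np.array(uv,float).reshape(-1,1,2),d['K'],d['D']).reshape(-1,2)
    r=np.c_[p,np.ones(len(p))]@d['R']; c=-d['R'].T@d['t']
    return c+r*((z-c[2])/r[:,2])[:,None]
def proj(d,X):
    return cv2.projectPoints(np.array(X,float).reshape(-1,1,3),cv2.Rodrigues(d['R'])[0],d['t'],d['K'],d['D'])[0].reshape(-1,2)
def save(d,n): cv2.imwrite('pics/'+n,d['color'][:,:,::-1])
E
python3 - <<'E'
from h import *
for n in('top','side'):
    d=get(n); save(d,n+'0.png'); print(n,-d['R'].T@d['t'],d['R'][2],d['fx'])
print(readout.read_state())
E
```

```text
top [ 0.29896666 -0.02228876  1.08506655] [ 0.22248819  0.00607889 -0.97491643] 392.1277585212261
side [-0.0496748   0.61863899  1.0298144 ] [ 0.46226924 -0.47521363 -0.74865156] 446.93355826602976
{'clock': 0.1, 'qpos': array([-1.17791343,  0.46936877, -0.04860094,  1.53353131,  0.02414303,
        1.14101095, -0.08232914]), 'dq': array([-0.00095863, -0.00198034, -0.00114525, -0.00246067, -0.00058953,
        0.00014677, -0.00063126]), 'tau': array([ 1.08939857e-03, -5.09168851e+01, -8.09768680e-02, -2.36827362e+01,
       -6.15090737e-02,  3.44175508e-02,  6.19455659e-05]), 'eef_pos': array([0.27611827, 0.61536999, 0.2216173 ]), 'orientation': array([ 2.09320731e-01,  9.77846656e-01, -8.55209178e-04, -1.34207765e-04]), 'contact_force': array([-0.16835603,  0.32851935, -0.44446964]), 'moment': array([ 0.05193747, -0.00281316,  0.07146676]), 'finger_force': 0.0, 'gripper_width': 0.08707287115058218}
```

View pics/top0.png

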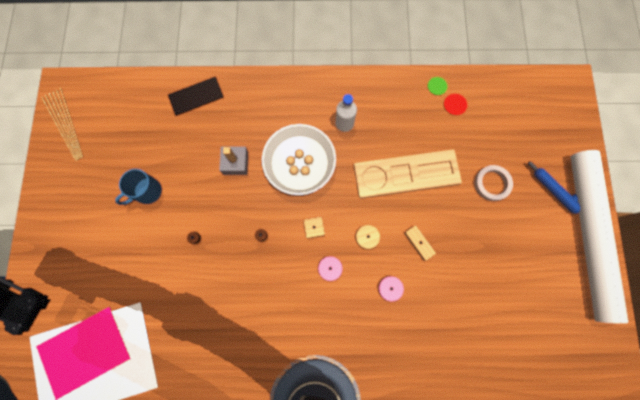

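View pics/side0.png

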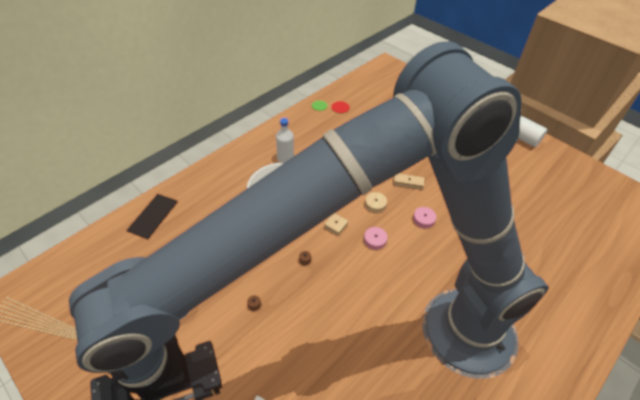

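Top view: barrels at (194,238) and (261,235); square (314,228), disc (368,237), oblong (420,242); bowl (299,159), stand (233,160), tray about (408,173); the pink discs at (330,268) and (391,289) are look-alikes.

```bash
cat >> h.py <<'E'
def mask(d,kind):
    h=cv2.cvtColor(d['color'],cv2.COLOR_RGB2HSV).astype(int); H,S,V=h[...,0],h[...,1],h[...,2]
    if kind=='wood': m=(H>=12)&(H<=30)&(S<150)&(S>45)&(V>165)
    if kind=='dark': m=(V<85)
    return m.astype(np.uint8)
def blobs(d,kind,box,z,amin=30):
    x0,y0,x1,y1=box; m=mask(d,kind); k=np.zeros_like(m); k[y0:y1,x0:x1]=m[y0:y1,x0:x1]
    out=[]
    for c in cv2.findContours(k,cv2.RETR_EXTERNAL,cv2.CHAIN_APPROX_NONE)[0]:
        if cv2.contourArea(c)<amin: continue
        P=ray(d,c.reshape(-1,2),z)[:,:2]
        (cx,cy),(w,h),a=cv2.minAreaRect((P*1000).astype(np.float32))
        out.append((c,P,np.array([cx,cy])/1000,(w,h),a))
    return out
E
python3 - <<'E'
from h import *
d=get('top'); im=d['color']
for p in[(314,222),(368,232),(420,235),(400,180),(340,200),(261,235),(194,238)]: print(p,cv2.cvtColor(im[p[1]:p[1]+1,p[0]:p[0]+1],cv2.COLOR_RGB2HSV).ravel())
for kind,box,z in(('wood',(290,205,450,275),.024),('wood',(345,140,470,205),.016),('dark',(180,220,280,255),.028)):
    for c,P,m,wh,a in blobs(d,kind,box,z,20): print(kind,c.reshape(-1,2).mean(0).round(1),m.round(4),np.round(wh,1),round(a,1))
a=cv2.resize(im[120:270,180:330],(600,600),interpolation=cv2.INTER_CUBIC); b=cv2.resize(im[140:260,300:470],(850,600),interpolation=cv2.INTER_CUBIC)
cv2.imwrite('pics/b.png',cv2.resize(b,(800,565))[:,:,::-1]);cv2.imwrite('pics/a.png',a[:,:,::-1])
E
```

```text
(314, 222) [ 20 116 245]
(368, 232) [ 22 110 246]
(420, 235) [ 19 121 243]
(400, 180) [ 21  98 245]
(340, 200) [ 12 178 205]
(261, 235) [  7 129  85]
(194, 238) [ 10 183  92]
wood [420.4 242.7] [ 0.4063 -0.2855] [92.5 36.4] 33.1
wood [367.8 236.5] [ 0.4225 -0.144 ] [62.4 62.7] 88.7
wood [313.6 227. ] [0.4488 0.0016] [51.8 51. ] 8.4
wood [406.8 173.1] [ 0.6031 -0.2623] [104.6 294.8] 7.9
```

View pics/b.png

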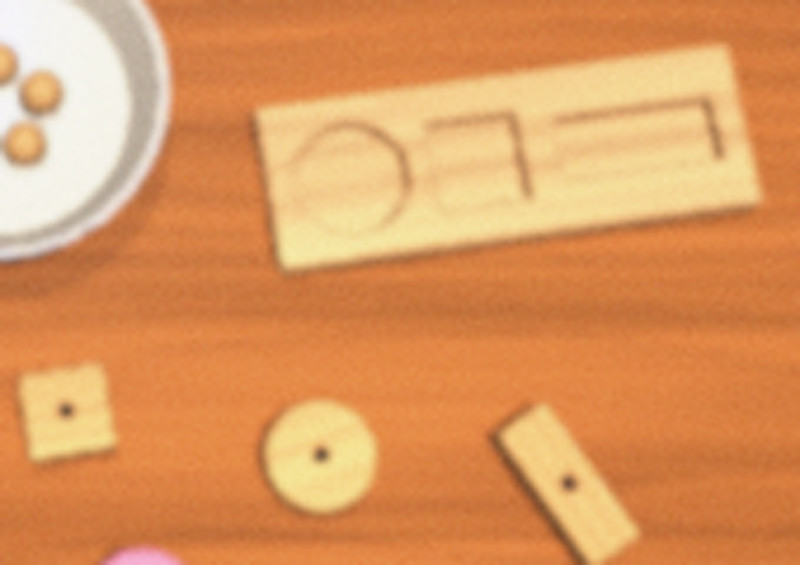

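View pics/a.png

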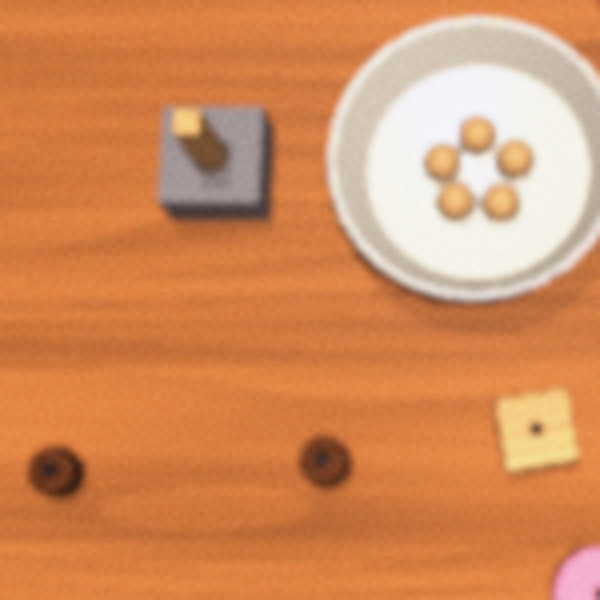

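The zoomed crops show the three pockets (round, square, oblong from left to right), the two barrels, and the stick leaning in its stand. It leans up-left in the image.

```bash
cat >> h.py <<'E'
def need(x,y,z,th=None):
    """tool shift cm (x,y,z) in present axes, then turn deg so tool y lies along th (mod 180)"""
    from scipy.spatial.transform import Rotation as Ro
    s=readout.read_state(); R=Ro.from_quat(s['orientation']).as_matrix()
    v=R.T@(np.array([x,y,z])-s['eef_pos'])*100
    a=np.degrees(np.arctan2(R[1,1],R[0,1])); tn=0 if th is None else -((th-a+90)%180-90)
    print('t %.2f'%s['clock'],'shift',v.round(2),'turn',round(tn,1),'th',round(a,1),'pos',s['eef_pos'].round(4),'w',round(s['gripper_width'],4),'q7',round(s['qpos'][6],2))
E
python3 - <<'E'
from h import *
d=get('top'); im=d['color']; hsv=cv2.cvtColor(im,cv2.COLOR_RGB2HSV); V=hsv[...,2].astype(int)
for box in((180,222,210,255),(246,220,276,250)):
    x0,y0,x1,y1=box; m=np.zeros(V.shape,np.uint8); m[y0:y1,x0:x1]=(V[y0:y1,x0:x1]<140)
    c=max(cv2.findContours(m,0,1)[0],key=cv2.contourArea); (u,v),r=cv2.minEnclosingCircle(c); M=cv2.moments(m,True)
    print('barrel',cv2.contourArea(c),r,ray(d,[(M['m10']/M['m00'],M['m01']/M['m00'])],.014)[0].round(4))
# bowl rim: bright outer, fit ellipse on non-desk (S low)
m=np.zeros(V.shape,np.uint8); m[115:205,255:342]=(hsv[115:205,255:342,1]<90); 
c=max(cv2.findContours(m,0,1)[0],key=cv2.contourArea); P=ray(d,c.reshape(-1,2),.058)[:,:2]*1000
(cc,r)=cv2.minEnclosingCircle(P.astype(np.float32)); print('bowl',cc,r,cv2.minAreaRect(P.astype(np.float32)))
# stand top: grey
m=np.zeros(V.shape,np.uint8); m[140:180,212:254]=((hsv[140:180,212:254,1]<70)); 
c=max(cv2.findContours(m,0,1)[0],key=cv2.contourArea); P=ray(d,c.reshape(-1,2),.045)[:,:2]*1000
print('stand',cv2.minAreaRect(P.astype(np.float32)))
# stick top
for q in blobs(d,'wood',(212,135,240,165),.116,4): print('sticktop',q[0].reshape(-1,2).mean(0),q[2],q[3],q[4])
# rectified tray patch 1px=0.5mm
c0=np.array([.6031,-.2623]);a=np.radians(7.9);ex=np.array([np.cos(a),np.sin(a)]);ey=np.array([-np.sin(a),np.cos(a)])
ys=np.arange(160,-161,-.5);xs=np.arange(60,-61,-.5)
g=np.array([np.r_[c0+(x*ex+y*ey)/1000,.016] for x in xs for y in ys]); uv=proj(d,g).astype(np.float32).reshape(len(xs),len(ys),2)
w=cv2.remap(im,uv[...,0],uv[...,1],cv2.INTER_CUBIC); cv2.imwrite('pics/tray.png',w[:,:,::-1])
G=w.sum(2).astype(float)
np.set_printoptions(linewidth=200)
r=G[80:150].mean(0); 
for i in range(1,len(r)-1):
    if r[i]<r[i-1] and r[i]<=r[i+1] and r[max(0,i-12):i+12].max()-r[i]>40: print('dark y',ys[i],r[i].round())
for y0,y1 in((-50,20),(-130,-60),(60,110)):
    s=(ys>y0)&(ys<y1); r=G[:,s].mean(1); print(y0,[(xs[i],int(r[i])) for i in range(1,len(r)-1) if r[i]<r[i-1] and r[i]<=r[i+1] and r[max(0,i-12):i+12].max()-r[i]>40])
E
```

```text
barrel 114.5 6.708303928375244 [0.4213 0.3299 0.014 ]
barrel 98.0 6.1401262283325195 [0.4276 0.1462 0.014 ]
bowl (633.2261962890625, 43.083038330078125) 103.27481842041016 ((632.6481323242188, 43.09535598754883), (201.1488037109375, 203.99588012695312), 89.64495086669922)
stand ((634.5252075195312, 225.4296417236328), (72.6854476928711, 75.69502258300781), 89.69758605957031)
sticktop [226.03846154 149.5       ] [0.64014252 0.22872112] (21.10113525390625, 19.233856201171875) 89.65852355957031
dark y 148.5 374.0
dark y 62.5 470.0
dark y -8.5 447.0
dark y -126.5 419.0
dark y -154.0 409.0
-50 [(np.float64(-54.0), 373)]
-130 [(np.float64(17.5), 479), (np.float64(-54.5), 352)]
60 [(np.float64(32.0), 529), (np.float64(-54.5), 357)]
```

View pics/tray.png

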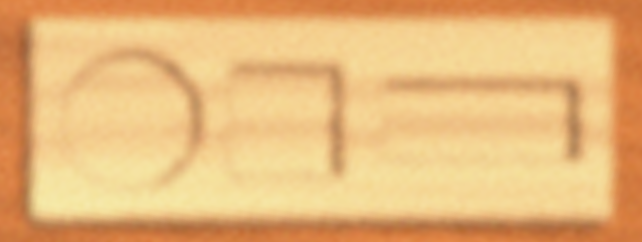

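```bash
python3 -c "
from h import *
need(.4213,.3299,.10)"
```

```text
t 0.20 shift [-24.93 -20.1   12.22] turn 0 th 65.8 pos [0.2762 0.6155 0.2219] w 0.0871 q7 -0.08
```

Request:
send_rows(
  rows=[-2.8,-2.25,1.3,0,-2.8,-2.25,1.3,0,-2.8,-2.25,1.3,0,-2.8,-2.25,1.3,0,-2.8,-2.25,1.3,0,-2.8,-2.25,1.3,0,-2.8,-2.25,1.3,0,-2.8,-2.25,1.3,0],
  grip=0.2,
  force=15,
)

```text
clock: 1.0
eef_pos: [0.4075, 0.3586, 0.1181]
orientation: [0.209, 0.978, 0.0, 0.0]
contact_force: [0.7, 0.1, -0.1]
gripper_width: 0.0695
finger_force: 0.0
```

Request:
send_rows(
  rows=[-1.3,-1.05,0.9,0,-1.25,-1.05,0.9,0,0,0,0,0,0,0,0,0,0,0,0,0],
)

```text
clock: 1.5
eef_pos: [0.4213, 0.3319, 0.1011]
orientation: [0.208, 0.978, 0.001, 0.0]
contact_force: [-0.2, -0.3, -1.0]
gripper_width: 0.0697
finger_force: 0.0
```

```bash
python3 -c "
from h import *
need(.4213,.3299,.008)
d=get('top');im=d['color'];cv2.imwrite('pics/c1.png',cv2.resize(im[190:290,130:290],(800,500),interpolation=2)[:,:,::-1])"
```

```text
t 1.50 shift [-0.08 -0.2   9.31] turn 0 th 65.9 pos [0.4213 0.3319 0.1011] w 0.0697 q7 0.41
```

View pics/c1.png

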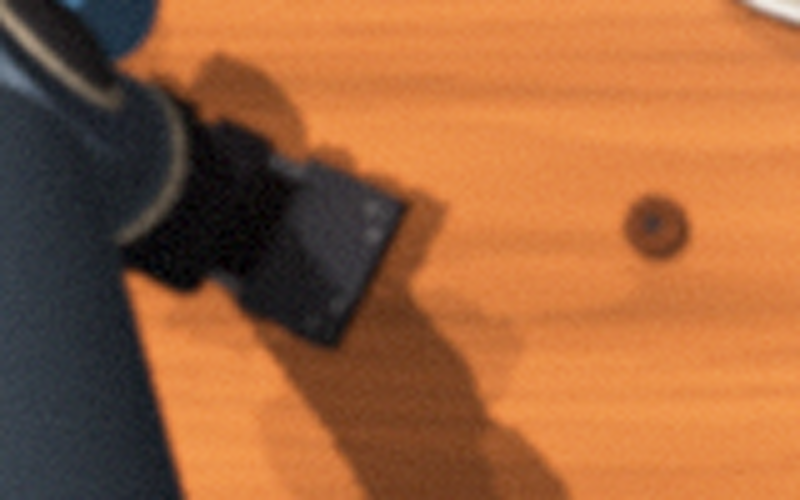

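The gripper hides the barrel; the other barrel at (261,235) hasn't moved. I'll descend, close and lift.

Request:
send_rows(
  rows=[-0.1,-0.2,2.5,0,0,0,2.5,0,0,0,2.3,0,0,0,2,0,0,0,0,0],
)

```text
clock: 2.05
eef_pos: [0.4198, 0.328, 0.0056]
orientation: [0.208, 0.978, -0.002, -0.002]
contact_force: [-0.0, -0.5, -0.2]
gripper_width: 0.0696
finger_force: 0.0
```

Request:
send_rows(
  rows=[0,0,0,0,0,0,0,0,0,0,0,0,0,0,0,0],
  grip=0.8,
)

```text
clock: 2.45
eef_pos: [0.4222, 0.3286, 0.0085]
orientation: [0.209, 0.978, 0.001, 0.001]
contact_force: [0.5, -0.1, -0.1]
gripper_width: 0.0452
finger_force: 0.0
```

Request:
send_rows(
  rows=[0,0,-2,0,0,0,-3,0,0,0,-3,0,0,0,-3,0,0,0,0,0],
)

```text
clock: 2.95
eef_pos: [0.4242, 0.3301, 0.1221]
orientation: [0.209, 0.978, 0.004, 0.003]
contact_force: [0.1, 0.1, -0.5]
gripper_width: 0.0182
finger_force: 0.0
```

```bash
python3 -c "
from h import *
need(.596,.075,.118)"
```

```text
t 2.95 shift [-26.12 -16.24   0.37] turn 0 th 65.8 pos [0.4242 0.3301 0.1221] w 0.0182 q7 0.42
```

Request:
send_rows(
  rows=[0,0,0,0,0,0,0,0,0,0,0,0,0,0,0,0,0,0,0,0,0,0,0,0,0,0,0,0,0,0,0,0],
  grip=0.25,
)

```text
clock: 3.75
eef_pos: [0.4217, 0.3281, 0.1175]
orientation: [0.209, 0.978, -0.0, -0.0]
contact_force: [-0.9, 0.3, 0.2]
gripper_width: 0.0641
finger_force: 0.0
```

```bash
python3 -c "
from h import *
need(.4213,.3299,.008)
d=get('side');im=d['color'];print(proj(d,[[.4213,.3299,.028]]));cv2.imwrite('pics/c2.png',cv2.resize(im[220:380,140:380],(780,520),interpolation=2)[:,:,::-1])"
```

```text
t 3.75 shift [ 0.11  0.15 10.95] turn 0 th 65.8 pos [0.4217 0.3281 0.1175] w 0.0641 q7 0.42
[[253.47152078 299.19204942]]
```

View pics/c2.png

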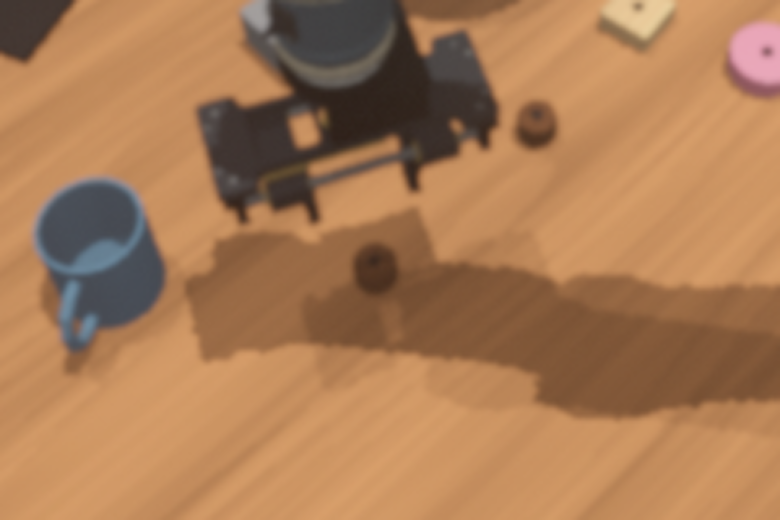

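The barrel still stands at about (256,301) in the side view. The fingers close slowly, at about 65 mm/s, so I'll allow more closing time.

Request:
send_rows(
  rows=[0.1,0.1,2.5,0,0,0,2.5,0,0,0,2.5,0,0,0,2,0,0,0,1.4,0,0,0,0,0,0,0,0,0],
)

```text
clock: 4.5
eef_pos: [0.4215, 0.3297, 0.0089]
orientation: [0.209, 0.978, 0.0, 0.0]
contact_force: [0.5, -0.0, 0.1]
gripper_width: 0.0652
finger_force: 0.0
```

Request:
send_rows(
  rows=[0,0,0,0,0,0,0,0,0,0,0,0,0,0,0,0,0,0,0,0,0,0,0,0,0,0,0,0,0,0,0,0],
  grip=0.8,
)

```text
clock: 5.3
eef_pos: [0.4213, 0.3295, 0.0088]
orientation: [0.209, 0.978, 0.0, 0.0]
contact_force: [0.6, -0.8, 3.1]
gripper_width: 0.0334
finger_force: 15.0
```

Request:
send_rows(
  rows=[0,0,-1,0,0,0,-2.5,0,0,0,-2.5,0,0,0,-2.5,0,0,0,-2.5,0,0,0,0,0],
)

```text
clock: 5.9
eef_pos: [0.4231, 0.3311, 0.1223]
orientation: [0.209, 0.978, 0.003, 0.002]
contact_force: [0.2, 0.5, -0.3]
gripper_width: 0.0336
finger_force: 15.0
```

```bash
python3 -c "
from h import *
need(.596,.075,.118)"
```

```text
t 5.90 shift [-26.25 -16.28   0.39] turn 0 th 65.8 pos [0.4231 0.3311 0.1223] w 0.0336 q7 0.41
```

Request:
send_rows(
  rows=[-3.3,-2,0,0,-3.3,-2,0,0,-3.3,-2,0,0,-3.3,-2,0,0,-3.3,-2,0,0,-3.3,-2,0,0,-3.3,-2,0,0,-3.1,-2,0,0],
)

```text
clock: 6.7
eef_pos: [0.5951, 0.0745, 0.1178]
orientation: [0.209, 0.978, -0.0, -0.001]
contact_force: [-0.7, -0.6, -0.8]
gripper_width: 0.0336
finger_force: 15.0
```

Request:
send_rows(
  rows=[0,0,0,0,0,0,2,0,0,0,2,0,0,0,2,0,0,0,1,0,0,0,0,0,0,0,0,0,0,0,0,0],
)

```text
clock: 7.5
eef_pos: [0.5955, 0.0765, 0.0495]
orientation: [0.209, 0.978, 0.0, 0.001]
contact_force: [0.2, 1.2, -0.2]
gripper_width: 0.0334
finger_force: 15.0
```

Request:
send_rows(
  rows=[0,0,0,0,0,0,0,0,0,0,0,0,0,0,0,0],
  grip=0.4,
)

```text
clock: 7.9
eef_pos: [0.5949, 0.0763, 0.0488]
orientation: [0.209, 0.978, 0.0, 0.0]
contact_force: [0.1, -0.3, 0.4]
gripper_width: 0.0505
finger_force: 0.0
```

Request:
send_rows(
  rows=[0,0,-2,0,0,0,-2.5,0,0,0,-2.5,0,0,0,0,0,0,0,0,0],
  grip=0.25,
)

```text
clock: 8.4
eef_pos: [0.5949, 0.0762, 0.1189]
orientation: [0.209, 0.978, 0.0, 0.0]
contact_force: [-0.8, -0.2, -0.4]
gripper_width: 0.0651
finger_force: 0.0
```

```bash
python3 -c "
from h import *
need(.4276,.1462,.12)"
```

```text
t 8.40 shift [18.13 -0.47 -0.12] turn 0 th 65.8 pos [0.5949 0.0762 0.1189] w 0.0651 q7 1.0
```

Request:
send_rows(
  rows=[3.6,-0.1,0,0,3.6,-0.1,0,0,3.6,-0.1,0,0,3.6,-0.1,0,0,3.7,-0.1,0,0,0,0,0,0,0,0,0,0],
)

```text
clock: 9.1
eef_pos: [0.4268, 0.1458, 0.1179]
orientation: [0.209, 0.978, -0.0, -0.0]
contact_force: [1.8, -0.2, 0.4]
gripper_width: 0.0653
finger_force: 0.0
```

```bash
python3 - <<'E'
from h import *
need(.4276,.1462,.008)
d=get('top'); t=get('side')
print(proj(t,[[.4276,.1462,.028]]))
m=np.hstack([cv2.resize(d['color'][110:270,180:340],(400,400),interpolation=2),cv2.resize(t['color'][200:310,240:350],(400,400),interpolation=2)])
cv2.imwrite('pics/c3.png',m[:,:,::-1])
E
```

```text
t 9.10 shift [-0.07  0.08 10.99] turn 0 th 65.9 pos [0.4268 0.1458 0.1179] w 0.0653 q7 0.75
[[304.6956799  254.43289216]]
```

View pics/c3.png

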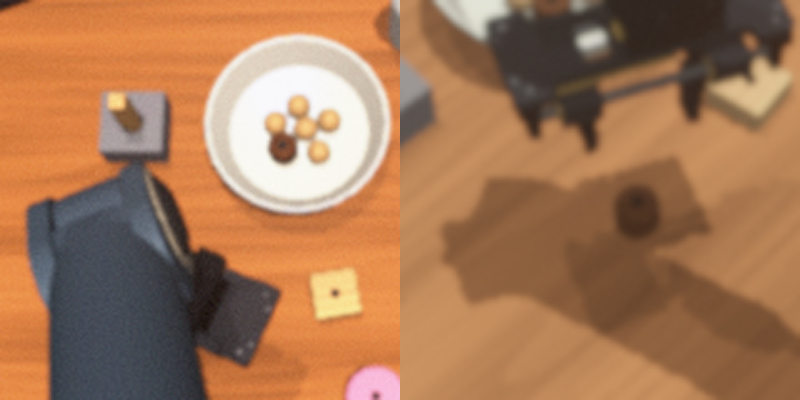

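In the crop, barrel0 and all five balls are in the bowl. Barrel1 is where predicted, at about (305,255.5) in the side view.

Request:
send_rows(
  rows=[0,0.1,2.5,0,0,0,2.5,0,0,0,2.5,0,0,0,2,0,0,0,1.4,0,0,0,0,0,0,0,0,0],
)

```text
clock: 9.9
eef_pos: [0.4288, 0.1462, 0.0094]
orientation: [0.21, 0.978, -0.0, -0.0]
contact_force: [0.1, -0.3, -0.5]
gripper_width: 0.0653
finger_force: 0.0
```

Request:
send_rows(
  rows=[0,0,0,0,0,0,0,0,0,0,0,0,0,0,0,0,0,0,0,0,0,0,0,0,0,0,0,0,0,0,0,0],
  grip=0.8,
)

```text
clock: 10.7
eef_pos: [0.4281, 0.1468, 0.0098]
orientation: [0.209, 0.978, 0.0, 0.0]
contact_force: [-1.3, -0.2, 4.7]
gripper_width: 0.0333
finger_force: 15.0
```

Request:
send_rows(
  rows=[0,0,-1,0,0,0,-2.5,0,0,0,-2.5,0,0,0,-2.5,0,0,0,-2.5,0,0,0,0,0,0,0,0,0],
)

```text
clock: 11.4
eef_pos: [0.428, 0.1467, 0.12]
orientation: [0.209, 0.978, 0.0, 0.0]
contact_force: [-0.8, -0.8, -0.7]
gripper_width: 0.034
finger_force: 15.0
```

```bash
python3 -c "
from h import *
need(.598,.005,.118)"
```

```text
t 11.40 shift [-21.31  -5.97   0.21] turn 0 th 65.8 pos [0.428  0.1467 0.12  ] w 0.034 q7 0.75
```

Request:
send_rows(
  rows=[-3.5,-1,0,0,-3.5,-1,0,0,-3.5,-1,0,0,-3.5,-1,0,0,-3.5,-1,0,0,-3.7,-1,0.2,0,0,0,0,0],
)

```text
clock: 12.1
eef_pos: [0.5993, -0.0001, 0.1158]
orientation: [0.213, 0.977, -0.002, 0.0]
contact_force: [0.1, -0.0, 0.8]
gripper_width: 0.0334
finger_force: 15.0
```

Request:
send_rows(
  rows=[0,0,0,0,0,0,2,0,0,0,2,0,0,0,2,0,0,0,1,0,0,0,0,0,0,0,0,0,0,0,0,0],
)

```text
clock: 12.9
eef_pos: [0.5975, 0.0054, 0.0485]
orientation: [0.209, 0.978, 0.0, 0.001]
contact_force: [0.6, 0.7, -1.1]
gripper_width: 0.0333
finger_force: 15.0
```

Request:
send_rows(
  rows=[0,0,0,0,0,0,0,0,0,0,0,0,0,0,0,0],
  grip=0.4,
)

```text
clock: 13.3
eef_pos: [0.597, 0.0051, 0.0478]
orientation: [0.209, 0.978, 0.0, 0.0]
contact_force: [0.3, -0.2, -0.8]
gripper_width: 0.0508
finger_force: 0.0
```

Request:
send_rows(
  rows=[0,0,-2,0,0,0,-2.5,0,0,0,-2.5,0,0,0,0,0,0,0,0,0],
  grip=0.05,
)

```text
clock: 13.8
eef_pos: [0.597, 0.0051, 0.1179]
orientation: [0.209, 0.978, 0.0, 0.0]
contact_force: [0.4, 0.2, 0.1]
gripper_width: 0.0799
finger_force: 0.0
```

```bash
python3 - <<'E'
from h import *
d=get('top')
for c,P,m,wh,a in blobs(d,'wood',(290,205,470,275),.024): print(c.reshape(-1,2).mean(0).round(1),m.round(4),np.round(wh,1),round(a,1))
need(.449,.0016,.12,8.4)
E
```

```text
[420.1 242.5] [ 0.4058 -0.2855] [93.  37.4] 33.4
[367.7 236.3] [ 0.4225 -0.1452] [65.  62.3] 89.8
[319.  222.6] [ 0.46   -0.0088] [166.5  54.6] 56.9
t 13.85 shift [13.3  -6.36 -0.29] turn 57.4 th 65.8 pos [0.5963 0.0051 0.117 ] w 0.0813 q7 1.14
```

Request:
send_rows(
  rows=[2.7,-1.3,0,0,2.7,-1.3,0,0,2.7,-1.3,0,0,2.7,-1.3,0,0,2.5,-1.2,-0.3,0,0,0,0,0,0,0,0,0],
)

```text
clock: 14.55
eef_pos: [0.4488, 0.0012, 0.12]
orientation: [0.209, 0.978, -0.0, -0.0]
contact_force: [0.0, 0.3, 0.4]
gripper_width: 0.083
finger_force: 0.0
```

Request:
send_rows(
  rows=[0,0,0,8.2,0,0,0,8.2,0,0,0,8.2,0,0,0,8.2,0,0,0,8.2,0,0,0,8.2,0,0,0,8.2,0,0,0,0],
)

```text
clock: 15.35
eef_pos: [0.4503, 0.0013, 0.1201]
orientation: [0.653, 0.757, -0.0, 0.0]
contact_force: [-0.0, 0.2, 0.0]
gripper_width: 0.0828
finger_force: 0.0
```

```bash
python3 - <<'E'
from h import *
need(.449,.0016,.013,8.4)
t=get('side'); d=get('top')
print('exp',proj(t,[[.449,.0016,.024]]))
m=np.hstack([cv2.resize(d['color'][110:270,220:380],(400,400),interpolation=2),cv2.resize(t['color'][170:280,280:390],(400,400),interpolation=2)])
cv2.imwrite('pics/c4.png',m[:,:,::-1])
E
```

```text
t 15.35 shift [ 0.06 -0.12 10.71] turn 0.1 th 8.5 pos [0.4503 0.0013 0.1201] w 0.0828 q7 0.16
exp [[335.65812868 221.14019285]]
```

View pics/c4.png

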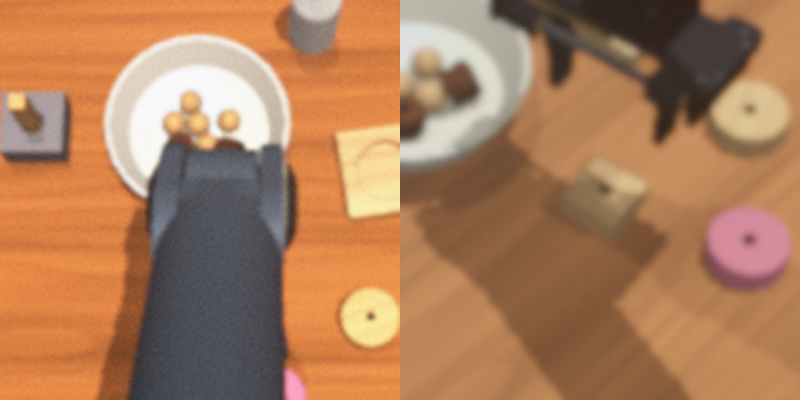

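The square's hole is at (335.8,221.4) in the side view, where expected, and both barrels are in the bowl.

Request:
send_rows(
  rows=[0.1,-0.1,2.5,0,0,0,2.5,0,0,0,2.5,0,0,0,2,0,0,0,1.2,0,0,0,0,0,0,0,0,0],
)

```text
clock: 16.15
eef_pos: [0.4487, 0.0019, 0.0138]
orientation: [0.653, 0.757, 0.0, 0.0]
contact_force: [0.6, -0.8, 0.3]
gripper_width: 0.0827
finger_force: 0.0
```

Request:
send_rows(
  rows=[0,0,0,0,0,0,0,0,0,0,0,0,0,0,0,0,0,0,0,0,0,0,0,0,0,0,0,0,0,0,0,0],
  grip=0.6,
  force=20,
)

```text
clock: 16.95
eef_pos: [0.4483, 0.0021, 0.0137]
orientation: [0.653, 0.757, 0.0, -0.0]
contact_force: [-0.6, 0.4, 4.1]
gripper_width: 0.0498
finger_force: 19.9
```

Request:
send_rows(
  rows=[0,0,-1,0,0,0,-2,0,0,0,-2.5,0,0,0,-2,0,0,0,0,0,0,0,0,0],
)

```text
clock: 17.55
eef_pos: [0.4481, 0.0021, 0.0888]
orientation: [0.653, 0.757, 0.0, 0.0]
contact_force: [-0.2, 0.2, -1.4]
gripper_width: 0.0502
finger_force: 19.9
```

```bash
python3 -c "
from h import *
need(.6009,-.2448,.085,7.9)"
```

```text
t 17.55 shift [-26.67  11.49   0.38] turn 0.5 th 8.4 pos [0.4481 0.0021 0.0888] w 0.0502 q7 0.19
```

Request:
send_rows(
  rows=[-3.4,1.5,0,0,-3.4,1.5,0,0,-3.4,1.5,0,0,-3.4,1.5,0,0,-3.4,1.5,0,0,-3.4,1.5,0,0,-3.4,1.5,0,0,-2.9,1,0.4,0.5],
)

```text
clock: 18.35
eef_pos: [0.6015, -0.2469, 0.083]
orientation: [0.657, 0.754, -0.0, -0.001]
contact_force: [0.1, -0.0, -0.7]
gripper_width: 0.0496
finger_force: 19.9
```

Request:
send_rows(
  rows=[0,0,0,0,0,0,0,0,0,0,0,0,0,0,0,0],
)

```text
clock: 18.75
eef_pos: [0.6007, -0.2435, 0.084]
orientation: [0.656, 0.755, 0.0, -0.001]
contact_force: [0.0, -0.3, -1.1]
gripper_width: 0.05
finger_force: 19.9
```

```bash
python3 - <<'E'
from h import *
need(.6009,-.2448,.019,7.9)
d=get('top')
t=get('side')
print(proj(d,[[.6009,-.2448,.016]]),proj(t,[[.6009,-.2448,.016]]))
m=np.hstack([cv2.resize(d['color'][130:230,340:440],(400,400),interpolation=2),cv2.resize(t['color'][110:210,340:440],(400,400),interpolation=2)])
cv2.imwrite('pics/c5.png',m[:,:,::-1])
E
```

```text
t 18.75 shift [-0.14  0.01  6.5 ] turn 0.1 th 8.0 pos [ 0.6007 -0.2435  0.084 ] w 0.05 q7 0.66
[[400.98045405 173.57154491]] [[352.87826669 155.37220496]]
```

View pics/c5.png

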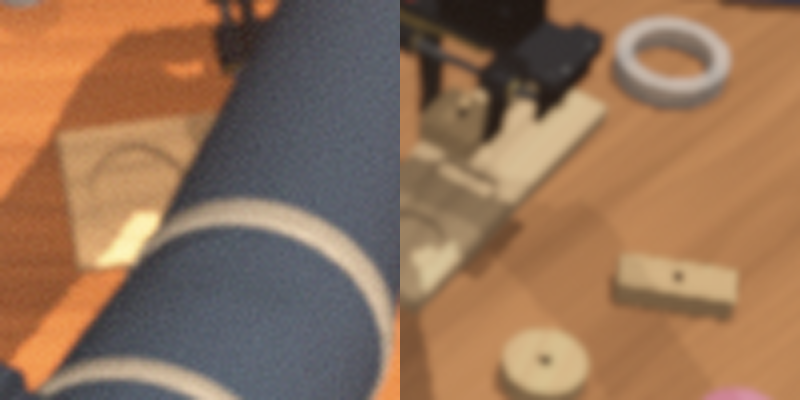

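The block is held level over the tray. I'll lower it in steps and watch the force.

Request:
send_rows(
  rows=[-0.1,0,1.5,0,0,0,1.5,0,0,0,1.5,0,0,0,0.5,0,0,0,0,0,0,0,0,0],
)

```text
clock: 19.45
eef_pos: [0.6014, -0.2464, 0.0344]
orientation: [0.657, 0.754, -0.0, 0.0]
contact_force: [0.3, -0.4, -0.9]
gripper_width: 0.0503
finger_force: 19.9
```

Request:
send_rows(
  rows=[0,0,0.3,0,0,0,0.3,0,0,0,0.3,0,0,0,0.3,0,0,0,0.2,0,0,0,0,0,0,0,0,0],
)

```text
clock: 20.15
eef_pos: [0.6013, -0.2462, 0.0205]
orientation: [0.657, 0.754, 0.0, -0.0]
contact_force: [-0.1, 0.5, -0.8]
gripper_width: 0.05
finger_force: 19.9
```

```bash
python3 -c "
from h import *
need(.6009,-.2448,.019,7.9);s=readout.read_state();print(s['contact_force'],s['moment'])"
```

```text
t 20.15 shift [ 0.14 -0.02  0.15] turn 0.0 th 7.9 pos [ 0.6013 -0.2462  0.0205] w 0.05 q7 0.69
[-0.1451327   0.45580881 -0.8453398 ] [-0.0611907   0.03886228 -0.01487711]
```

Request:
send_rows(
  rows=[0,0,0.1,0,0,0,0,0,0,0,0,0,0,0,0,0],
  grip=0.25,
)

```text
clock: 20.55
eef_pos: [0.6013, -0.2463, 0.0196]
orientation: [0.656, 0.754, 0.0, 0.0]
contact_force: [0.2, -0.2, 0.2]
gripper_width: 0.064
finger_force: 0.0
```

Request:
send_rows(
  rows=[0,0,-2,0,0,0,-3,0,0,0,-3,0,0,0,-2,0,0,0,0,0],
  grip=0,
)

```text
clock: 21.05
eef_pos: [0.6033, -0.2473, 0.123]
orientation: [0.657, 0.754, 0.001, 0.003]
contact_force: [1.1, -0.5, 0.1]
gripper_width: 0.0863
finger_force: 0.0
```

```bash
python3 -c "
from h import *
need(.4225,-.1446,.12,7.9)"
```

```text
t 21.05 shift [ 12.66 -16.49   0.17] turn 0.0 th 7.9 pos [ 0.6033 -0.2473  0.123 ] w 0.0863 q7 0.65
```

Request:
send_rows(
  rows=[2.1,-2.8,0,0,2.1,-2.8,0,0,2.1,-2.8,0,0,2.1,-2.8,0,0,2.1,-2.8,0,0,2.2,-2.5,0,0,0,0,0,0,0,0,0,0],
)

```text
clock: 21.85
eef_pos: [0.4201, -0.1429, 0.1192]
orientation: [0.656, 0.755, 0.0, -0.0]
contact_force: [0.7, 0.1, 0.1]
gripper_width: 0.0871
finger_force: 0.0
```

```bash
python3 - <<'E'
from h import *
need(.4225,-.1446,.013,7.9)
t=get('side'); 
print('exp',proj(t,[[.4225,-.1446,.024],[.4058,-.2855,.024]]))
cv2.imwrite('pics/c6.png',cv2.resize(t['color'][120:250,310:470],(640,520),interpolation=2)[:,:,::-1])
E
```

```text
t 21.85 shift [-0.2   0.22 10.62] turn 0.1 th 8.0 pos [ 0.4201 -0.1429  0.1192] w 0.0871 q7 0.5
exp [[375.53136428 199.23787415]
 [408.46532186 178.38616392]]
```

View pics/c6.png

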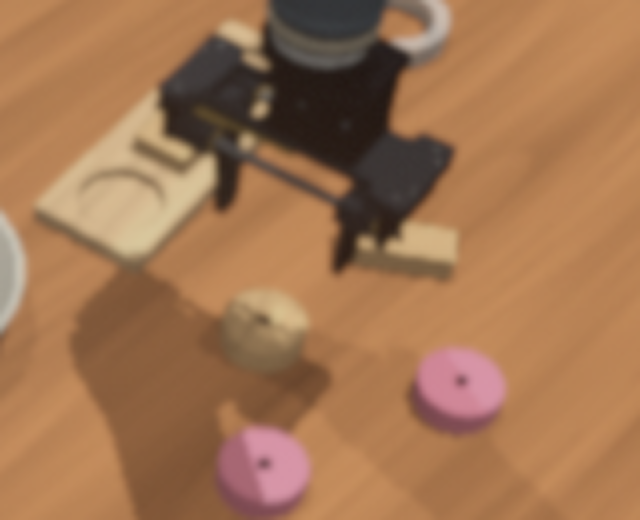

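The disc's hole is at (375.8,199.8) in the side view, as expected, and the square appears seated. Grasping the disc.

Request:
send_rows(
  rows=[-0.2,0.2,2.5,0,0,0,2.5,0,0,0,2.5,0,0,0,2,0,0,0,1.1,0,0,0,0,0,0,0,0,0],
)

```text
clock: 22.6
eef_pos: [0.4233, -0.1454, 0.0137]
orientation: [0.657, 0.754, 0.0, 0.0]
contact_force: [-0.3, 0.1, -0.0]
gripper_width: 0.0869
finger_force: 0.0
```

Request:
send_rows(
  rows=[0,0,0,0,0,0,0,0,0,0,0,0,0,0,0,0,0,0,0,0,0,0,0,0,0,0,0,0],
  grip=0.5,
)

```text
clock: 23.3
eef_pos: [0.4228, -0.1449, 0.0139]
orientation: [0.656, 0.754, 0.0, 0.0]
contact_force: [-0.8, 0.1, 4.9]
gripper_width: 0.0634
finger_force: 20.0
```

Request:
send_rows(
  rows=[0,0,-1,0,0,0,-2,0,0,0,-2.5,0,0,0,-2,0,0,0,0,0,0,0,0,0],
)

```text
clock: 23.9
eef_pos: [0.4225, -0.1448, 0.0887]
orientation: [0.656, 0.754, 0.0, 0.0]
contact_force: [-0.2, -0.5, -1.1]
gripper_width: 0.063
finger_force: 20.0
```

```bash
python3 -c "
from h import *
need(.5902,-.1682,.085,7.9)"
```

```text
t 23.90 shift [-4.64 16.28  0.39] turn 0.0 th 7.9 pos [ 0.4225 -0.1448  0.0887] w 0.063 q7 0.54
```

Request:
send_rows(
  rows=[-0.7,2.7,0,0,-0.8,2.7,0,0,-0.8,2.7,0,0,-0.8,2.7,0,0,-0.8,2.8,0,0,-0.7,2.7,0.4,0,0,0,0,0,0,0,0,0],
)

```text
clock: 24.7
eef_pos: [0.5891, -0.1677, 0.0826]
orientation: [0.656, 0.754, -0.001, -0.002]
contact_force: [-1.4, 0.0, -0.1]
gripper_width: 0.0632
finger_force: 20.0
```

Request:
send_rows(
  rows=[0,0,1.5,0,0,0,1.5,0,0,0,1.5,0,0,0,0.5,0,0,0,0,0,0,0,0,0,0,0,0,0],
)

```text
clock: 25.4
eef_pos: [0.5909, -0.1682, 0.0352]
orientation: [0.657, 0.754, 0.0, 0.001]
contact_force: [-0.1, -0.8, -1.2]
gripper_width: 0.0629
finger_force: 20.0
```

```bash
python3 -c "
from h import *
need(.5902,-.1682,.0197,7.9)"
```

```text
t 25.40 shift [ 0.01 -0.07  1.54] turn 0.0 th 7.9 pos [ 0.5909 -0.1682  0.0352] w 0.0629 q7 0.57
```

Request:
send_rows(
  rows=[0,0,0.3,0,0,0,0.3,0,0,0,0.3,0,0,0,0.3,0,0,0,0.3,0,0,0,0,0,0,0,0,0],
)

```text
clock: 26.1
eef_pos: [0.5903, -0.168, 0.0199]
orientation: [0.657, 0.754, 0.0, -0.0]
contact_force: [-1.4, -0.2, 5.5]
gripper_width: 0.063
finger_force: 20.0
```

Request:
send_rows(
  rows=[0,0,0,0,0,0,0,0,0,0,0,0,0,0,0,0],
  grip=0.05,
)

```text
clock: 26.5
eef_pos: [0.5903, -0.168, 0.0193]
orientation: [0.656, 0.754, -0.0, -0.0]
contact_force: [-0.0, -1.0, 0.5]
gripper_width: 0.0811
finger_force: 0.0
```

Request:
send_rows(
  rows=[0,0,-2,0,0,0,-3,0,0,0,-3,0,0,0,-2,0,0,0,0,0],
  grip=0.2,
)

```text
clock: 27.0
eef_pos: [0.5925, -0.1687, 0.1226]
orientation: [0.657, 0.754, 0.002, 0.003]
contact_force: [0.8, -0.7, 0.2]
gripper_width: 0.0699
finger_force: 0.0
```

```bash
python3 - <<'E'
from h import *
need(.4058,-.2855,.12,-56.7)
d=get('top')
for c,P,m,wh,a in blobs(d,'wood',(340,205,470,275),.024): print(c.reshape(-1,2).mean(0).round(1),m.round(4),np.round(wh,1),round(a,1))
E
```

```text
t 27.00 shift [ -8.99 -20.1    0.15] turn 64.6 th 7.9 pos [ 0.5925 -0.1687  0.1226] w 0.0699 q7 0.53
[351.7 267. ] [ 0.3404 -0.1018] [78.7 17.4] 64.6
[420.2 242.6] [ 0.4058 -0.2859] [93.8 38.2] 32.8
[379.  218.6] [ 0.4693 -0.1718] [187.9  72.4] 57.1
```

Request:
send_rows(
  rows=[-1.5,-3.4,0,0,-1.5,-3.4,0,0,-1.5,-3.4,0,0,-1.5,-3.4,0,0,-1.5,-3.4,0,0,-1.5,-3.1,0,0,0,0,0,0],
)

```text
clock: 27.75
eef_pos: [0.3982, -0.2871, 0.1182]
orientation: [0.659, 0.752, -0.001, -0.002]
contact_force: [0.6, -0.0, -0.1]
gripper_width: 0.0691
finger_force: 0.0
```

Request:
send_rows(
  rows=[0,0,0,8.1,0,0,0,8.1,0,0,0,8.1,0,0,0,8.1,0,0,0,8.1,0,0,0,8.1,0,0,0,8.1,0,0,0,8.1],
)

```text
clock: 28.55
eef_pos: [0.4037, -0.2839, 0.1183]
orientation: [0.959, 0.283, -0.001, -0.001]
contact_force: [-0.1, -0.5, 0.3]
gripper_width: 0.0696
finger_force: 0.0
```

```bash
python3 - <<'E'
from h import *
need(.4060,-.2856,.013,-56.9)
t=get('side'); 
print('exp',proj(t,[[.4060,-.2856,.024]]))
cv2.imwrite('pics/c7.png',cv2.resize(t['color'][90:220,330:490],(640,520),interpolation=2)[:,:,::-1])
E
```

```text
t 28.55 shift [ 0.11  0.29 10.53] turn -0.2 th -57.1 pos [ 0.4037 -0.2839  0.1183] w 0.0696 q7 -0.16
exp [[408.43314931 178.33662401]]
```

View pics/c7.png

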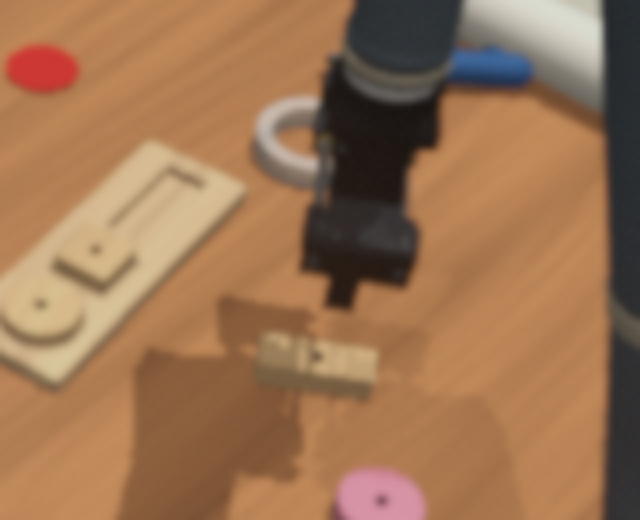

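The square and disc look seated in their pockets. The oblong's hole is at (409,179), matching the expected spot.

Request:
send_rows(
  rows=[0.1,0.3,2.5,0,0,0,2.5,0,0,0,2.5,0,0,0,2,0,0,0,1,0,0,0,0,0,0,0,0,0],
)

```text
clock: 29.3
eef_pos: [0.4064, -0.287, 0.0147]
orientation: [0.958, 0.285, 0.0, 0.0]
contact_force: [0.3, 0.7, -0.2]
gripper_width: 0.0698
finger_force: 0.0
```

```bash
python3 -c "
from h import *
need(.4060,-.2856,.013,-56.9)"
```

```text
t 29.30 shift [ 0.04 -0.13  0.17] turn 0.1 th -56.8 pos [ 0.4064 -0.287   0.0147] w 0.0698 q7 0.0
```

Request:
send_rows(
  rows=[0,0,0,0,0,0,0,0,0,0,0,0,0,0,0,0,0,0,0,0,0,0,0,0,0,0,0,0,0,0,0,0],
  grip=0.8,
)

```text
clock: 30.1
eef_pos: [0.4062, -0.2867, 0.0146]
orientation: [0.958, 0.285, 0.0, -0.0]
contact_force: [0.0, 0.4, 4.0]
gripper_width: 0.0336
finger_force: 20.0
```

Request:
send_rows(
  rows=[0,0,-1,0,0,0,-2,0,0,0,-2.5,0,0,0,-2,0,0,0,0,0,0,0,0,0],
)

```text
clock: 30.7
eef_pos: [0.4063, -0.2866, 0.0897]
orientation: [0.958, 0.285, 0.0, 0.0]
contact_force: [-0.5, 0.9, -1.0]
gripper_width: 0.0336
finger_force: 20.0
```

```bash
python3 -c "
from h import *
need(.6143,-.3414,.085,7.9)"
```

```text
t 30.70 shift [14.42 15.96  0.49] turn -64.7 th -56.8 pos [ 0.4063 -0.2866  0.0897] w 0.0336 q7 -0.1
```

Request:
send_rows(
  rows=[2.2,2.5,0,0,2.4,2.7,0,0,2.4,2.7,0,0,2.4,2.7,0,0,2.4,2.7,0,0,2.4,2.7,0.2,0,0,0,0,0,0,0,0,0],
)

```text
clock: 31.5
eef_pos: [0.6116, -0.3427, 0.0851]
orientation: [0.958, 0.285, -0.002, -0.001]
contact_force: [-0.5, 0.3, -1.3]
gripper_width: 0.034
finger_force: 20.0
```

Request:
send_rows(
  rows=[0,0,0,-8.1,0,0,0,-8.1,0,0,0,-8.1,0,0,0,-8.1,0,0,0,-8.1,0,0,0,-8.1,0,0,0,-8.1,0,0,0,-8],
)

```text
clock: 32.3
eef_pos: [0.6103, -0.343, 0.0868]
orientation: [0.655, 0.755, -0.0, -0.001]
contact_force: [0.3, -0.0, -0.4]
gripper_width: 0.0335
finger_force: 20.0
```

Request:
send_rows(
  rows=[0,0,0,0,0,0,0,0,0,0,0,0],
)

```text
clock: 32.6
eef_pos: [0.6118, -0.3431, 0.0872]
orientation: [0.658, 0.753, -0.0, -0.0]
contact_force: [-0.7, -0.2, -0.6]
gripper_width: 0.0334
finger_force: 20.0
```

```bash
python3 -c "
from h import *
need(.6143,-.3414,.0365,7.9)"
```

```text
t 32.60 shift [0.13 0.27 5.07] turn -0.2 th 7.7 pos [ 0.6118 -0.3431  0.0872] w 0.0334 q7 0.76
```

Request:
send_rows(
  rows=[0.1,0.3,1.5,-0.2,0,0,1.5,0,0,0,1.5,0,0,0,0.6,0,0,0,0,0,0,0,0,0,0,0,0,0],
)

```text
clock: 33.3
eef_pos: [0.6158, -0.3422, 0.0372]
orientation: [0.656, 0.755, 0.0, 0.001]
contact_force: [-0.6, -1.0, -0.9]
gripper_width: 0.034
finger_force: 20.0
```

```bash
python3 -c "
from h import *
need(.6143,-.3414,.0205,7.9)"
```

```text
t 33.30 shift [ 0.11 -0.14  1.67] turn 0.1 th 8.0 pos [ 0.6158 -0.3422  0.0372] w 0.034 q7 0.78
```

Request:
send_rows(
  rows=[0,-0.1,0.3,0,0,0,0.3,0,0,0,0.3,0,0,0,0.3,0,0,0,0.3,0,0,0,0.2,0,0,0,0,0,0,0,0,0],
)

```text
clock: 34.1
eef_pos: [0.6143, -0.3418, 0.0207]
orientation: [0.656, 0.755, 0.0, -0.0]
contact_force: [-2.2, 2.1, 6.8]
gripper_width: 0.0338
finger_force: 20.0
```

Seated: the expected height is 0.0146+0.006 = 0.0206 and it reads 0.0207. I'll release, rise and check the scene.

Request:
send_rows(
  rows=[0,0,0,0,0,0,0,0,0,0,0,0,0,0,0,0],
  grip=0.4,
)

```text
clock: 34.5
eef_pos: [0.6143, -0.3418, 0.0192]
orientation: [0.656, 0.755, -0.0, -0.0]
contact_force: [0.0, 0.5, 0.0]
gripper_width: 0.0512
finger_force: 0.0
```

Request:
send_rows(
  rows=[0,0,-1.5,0,0,0,-3,0,0,0,-3,0,0,0,-3.5,0,0,0,-3.5,0,0,0,0,0,0,0,0,0],
  grip=0.4,
)

```text
clock: 35.2
eef_pos: [0.6148, -0.3423, 0.1665]
orientation: [0.656, 0.755, 0.0, 0.001]
contact_force: [-0.6, 0.7, -0.6]
gripper_width: 0.0524
finger_force: 0.0
```

```bash
python3 - <<'E'
from h import *
need(.64,.229,.2,0)
d=get('top')
for q in blobs(d,'wood',(212,135,240,165),.116,4): print('sticktop',q[0].reshape(-1,2).mean(0),q[2],q[3],q[4])
t=get('side')
m=np.zeros((400,640),np.uint8)
print(proj(t,[[.6345,.2254,.045],[.640,.2287,.116]]))
a=cv2.resize(d['color'][125:195,200:300],(400,280),interpolation=2);b=cv2.resize(t['color'][140:225,185:285],(400,340),interpolation=2);
cv2.imwrite('pics/c8.png',np.vstack([a,b])[:,:,::-1])
E
```

```text
t 35.20 shift [56.21 10.48 -3.41] turn 8.0 th 8.0 pos [ 0.6148 -0.3423  0.1665] w 0.0524 q7 0.74
sticktop [226.23076923 149.69230769] [0.63890869 0.22721405] (22.71644401550293, 18.326356887817383) 2.783567428588867
[[232.31632613 222.95883789]
 [226.92984888 206.07989071]]
```

View pics/c8.png

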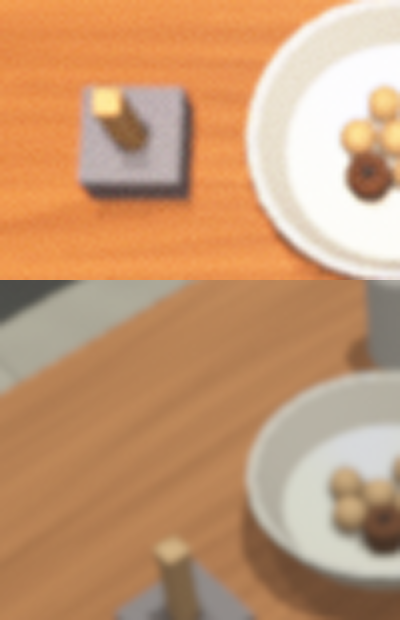

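```bash
python3 - <<'E'
from h import *
d=get('top');h=cv2.cvtColor(d['color'],cv2.COLOR_RGB2HSV)
m=np.zeros((400,640),np.uint8); m[85:140,330:365]=(h[85:140,330:365,1]<100)
m2=np.zeros((400,640),np.uint8);m2[85:140,330:365]=((h[85:140,330:365,0]>95)&(h[85:140,330:365,0]<130)&(h[85:140,330:365,1]>150))
for k,z in((m,.0),(m2,.16)):
    c=max(cv2.findContours(k,0,1)[0],key=cv2.contourArea); b=cv2.boundingRect(c); print(b)
    M=cv2.moments(c); print(ray(d,[(M['m10']/M['m00'],M['m01']/M['m00']),(b[0]+b[2]/2,b[1]+b[3])],z))
# bowl floor: bright white disc centroid and stand top corners
m=np.zeros((400,640),np.uint8); m[140:180,212:254]=((h[140:180,212:254,1]<75)&(h[140:180,212:254,2]>105))
c=max(cv2.findContours(m,0,1)[0],key=cv2.contourArea); print(cv2.boundingRect(c),cv2.minAreaRect((ray(d,c.reshape(-1,2),.045)[:,:2]*1000).astype(np.float32)))
print(h[150:175,233,2])
E
```

```text
(336, 93, 21, 39)
[[ 0.79392646 -0.09280833  0.        ]
 [ 0.73321409 -0.09416147  0.        ]]
(344, 96, 8, 8)
[[ 0.75831007 -0.08753347  0.16      ]
 [ 0.74528315 -0.08878865  0.16      ]]
(220, 147, 27, 25) ((637.4022216796875, 225.02740478515625), (73.45822143554688, 69.97554779052734), 89.69339752197266)
[182 176 164 147 138 133 134 136 133 139 134 129 135 146 161 164 173 183
 191 182 154 116  95  95 129]
```

The stick stands nearly upright, with its top at (226,150) in the top view. The glue bottle is at about (0.758,-0.089). I'll fly over at TCP z≈0.2.

Request:
send_rows(
  rows=[0,0,-2,0,0,0,-2,0,3.7,0.7,0,0,3.7,0.7,0,0,3.7,0.7,0,0,3.7,0.7,0,0,3.7,0.7,0,0,3.7,0.7,0,0],
)

```text
clock: 36.15
eef_pos: [0.6241, -0.1146, 0.2031]
orientation: [0.656, 0.755, -0.001, -0.001]
contact_force: [-0.1, -0.9, -0.8]
gripper_width: 0.0524
finger_force: 0.0
```

Request:
send_rows(
  rows=[3.7,0.7,0,0,3.7,0.7,0,0,3.7,0.7,0,0,3.7,0.7,0,0,3.7,0.7,0,0,3.7,0.7,0,0,3.7,0.7,0,0,3.7,0.7,0,0],
)

```text
clock: 36.95
eef_pos: [0.6382, 0.186, 0.203]
orientation: [0.656, 0.755, -0.001, -0.001]
contact_force: [0.1, -0.8, 0.6]
gripper_width: 0.0521
finger_force: 0.0
```

Request:
send_rows(
  rows=[2.2,0.4,0,0,2.2,0.3,0,8,0,0,0,0,0,0,0,0,0,0,0,0],
)

```text
clock: 37.45
eef_pos: [0.6399, 0.2269, 0.204]
orientation: [0.707, 0.707, -0.001, 0.0]
contact_force: [-0.6, -0.3, -0.4]
gripper_width: 0.0521
finger_force: 0.0
```

```bash
python3 -c "
from h import *
need(.6390,.2270,.074,0)"
```

```text
t 37.45 shift [ 0.03 -0.08 13.  ] turn -0.0 th -0.0 pos [0.6399 0.2269 0.204 ] w 0.0521 q7 -0.3
```

Request:
send_rows(
  rows=[0,-0.1,2,0,0,0,2.5,0,0,0,2.5,0,0,0,2.5,0,0,0,2,0,0,0,1.5,0,0,0,0,0,0,0,0,0],
)

```text
clock: 38.25
eef_pos: [0.6394, 0.2285, 0.0751]
orientation: [0.707, 0.707, 0.0, 0.0]
contact_force: [0.6, -0.4, -0.2]
gripper_width: 0.0522
finger_force: 0.0
```

Request:
send_rows(
  rows=[0,0,0,0,0,0,0,0,0,0,0,0,0,0,0,0,0,0,0,0,0,0,0,0,0,0,0,0,0,0,0,0],
  grip=0.95,
  force=40,
)

```text
clock: 39.05
eef_pos: [0.6389, 0.2293, 0.0747]
orientation: [0.707, 0.707, 0.0, -0.0]
contact_force: [-0.2, -0.3, 1.3]
gripper_width: 0.0177
finger_force: 40.0
```

```bash
python3 - <<'E'
from h import *
need(.6390,.2270,.074,0);print(readout.read_state()['moment'])
d=get('top');h=cv2.cvtColor(d['color'],cv2.COLOR_RGB2HSV).astype(int)
m=((h[...,1]<90)&(h[...,2]>190)).astype(np.uint8); k=np.zeros_like(m);k[115:205,262:342]=m[115:205,262:342]
for nm in('ball','barrel'):
    q=np.zeros_like(k); s=np.s_[130:190,270:330]
    q[s]=((h[...,1]>75)&(h[...,0]>12)&(h[...,2]>150))[s] if nm=='ball' else (h[...,2]<130)[s]
    n,l,st,ce=cv2.connectedComponentsWithStats(q)
    for i in range(1,n):
        if st[i,4]>15: print(nm,st[i,4],ce[i].round(1),ray(d,[ce[i]],.022)[0].round(3))
E
```

```text
t 39.05 shift [-0.23  0.01  0.07] turn 0.0 th 0.0 pos [0.6389 0.2293 0.0747] w 0.0177 q7 -0.27
[-0.04360806  0.17441987  0.03128409]
ball 22 [272.2 131.8] [0.726 0.122 0.022]
ball 255 [296.6 159.7] [0.642 0.05  0.022]
ball 53 [311.2 157.8] [0.647 0.009 0.022]
barrel 64 [311.5 172.2] [0.604 0.008 0.022]
barrel 16 [292.5 172.6] [0.603 0.062 0.022]
```

Request:
send_rows(
  rows=[0,0,-1,0,0,0,-1,0,0,0,-1.5,0,0,0,-1.5,0,0,0,-1.5,0,0,0,-1.5,0,0,0,0,0,0,0,0,0],
)

```text
clock: 39.9
eef_pos: [0.6388, 0.2293, 0.155]
orientation: [0.707, 0.707, 0.0, 0.0]
contact_force: [-0.2, 0.8, -0.1]
gripper_width: 0.0177
finger_force: 40.0
```

```bash
python3 - <<'E'
from h import *
need(.659,.088,.155,0)
t=get('side'); cv2.imwrite('pics/c9.png',cv2.resize(t['color'][120:240,180:340],(800,600),interpolation=2)[:,:,::-1])
E
```

```text
t 39.90 shift [-1.413e+01  2.010e+00 -1.000e-02] turn 0.0 th 0.0 pos [0.6388 0.2293 0.155 ] w 0.0177 q7 -0.29
```

Request:
send_rows(
  rows=[-2.3,0.3,0,0,-2.4,0.3,0,0,-2.4,0.4,0,0,-2.4,0.4,0,0,-2.4,0.3,0,0,-2.2,0.3,0,0,0,0,0,0,0,0,0,0],
)

```text
clock: 40.75
eef_pos: [0.6584, 0.0882, 0.1536]
orientation: [0.707, 0.707, -0.0, -0.001]
contact_force: [-0.2, 0.6, -0.3]
gripper_width: 0.0178
finger_force: 40.0
```

Request:
send_rows(
  rows=[0,0,1.5,0,0,0,1.5,0,0,0,1.5,0,0,0,1.2,0,0,0,0.8,0,0,0,0.7,0,0,0,0,0,0,0,0,0],
)

```text
clock: 41.55
eef_pos: [0.6592, 0.0882, 0.0828]
orientation: [0.707, 0.707, 0.0, 0.0]
contact_force: [-0.7, -0.1, 0.0]
gripper_width: 0.0177
finger_force: 40.0
```

```bash
python3 - <<'E'
from h import *
need(.653,.0776,.079,0); print(readout.read_state()['contact_force'])
E
```

```text
t 41.55 shift [-1.06 -0.62  0.38] turn 0.0 th 0.0 pos [0.6592 0.0882 0.0828] w 0.0177 q7 -0.06
[-0.73978554 -0.08992798  0.02247803]
```

Request:
send_rows(
  rows=[-0.5,-0.3,0.2,0,-0.5,-0.3,0.1,0,0,0,0,0],
)

```text
clock: 41.85
eef_pos: [0.6524, 0.0765, 0.0797]
orientation: [0.708, 0.707, -0.0, 0.0]
contact_force: [1.4, 0.6, -1.0]
gripper_width: 0.0176
finger_force: 40.0
```

Request:
send_rows(
  rows=[0.4,-0.965,0,0,0.136,-1.035,0,0,-0.136,-1.035,0,0,-0.4,-0.965,0,0,-0.636,-0.828,0,0,-0.828,-0.636,0,0,-0.965,-0.4,0,0,-1.035,-0.136,0,0],
)

```text
clock: 42.65
eef_pos: [0.5925, 0.0423, 0.0796]
orientation: [0.707, 0.707, -0.0, 0.0]
contact_force: [0.1, 0.3, -1.3]
gripper_width: 0.0176
finger_force: 40.0
```

Request:
send_rows(
  rows=[-1.035,0.136,0,0,-0.965,0.4,0,0,-0.828,0.636,0,0,-0.636,0.828,0,0,-0.4,0.965,0,0,-0.136,1.035,0,0,0.136,1.035,0,0,0.4,0.965,0,0],
)

```text
clock: 43.45
eef_pos: [0.6541, 0.0092, 0.0794]
orientation: [0.707, 0.707, 0.0, 0.0]
contact_force: [-0.1, 0.2, -1.2]
gripper_width: 0.0178
finger_force: 40.0
```

Request:
send_rows(
  rows=[0.636,0.828,0,0,0.828,0.636,0,0,0.965,0.4,0,0,1.035,0.136,0,0,1.035,-0.136,0,0,0.965,-0.4,0,0,0.828,-0.636,0,0,0.636,-0.828,0,0],
)

```text
clock: 44.25
eef_pos: [0.6521, 0.0795, 0.0795]
orientation: [0.707, 0.708, 0.0, -0.0]
contact_force: [0.3, 0.7, -1.2]
gripper_width: 0.0181
finger_force: 40.0
```

```bash
python3 - <<'E'
from h import *
need(.653,.0776,.079,0); s=readout.read_state();print(s['contact_force'],s['moment'])
t=get('side'); cv2.imwrite('pics/c10.png',cv2.resize(t['color'][100:250,180:380],(800,600),interpolation=2)[:,:,::-1])
E
```

```text
t 44.25 shift [-0.19  0.09  0.05] turn 0.1 th 0.1 pos [0.6521 0.0795 0.0795] w 0.0181 q7 -0.04
[ 0.33749452  0.68878725 -1.2336808 ] [-0.08960032  0.07382216  0.0175778 ]
```

View pics/c10.png

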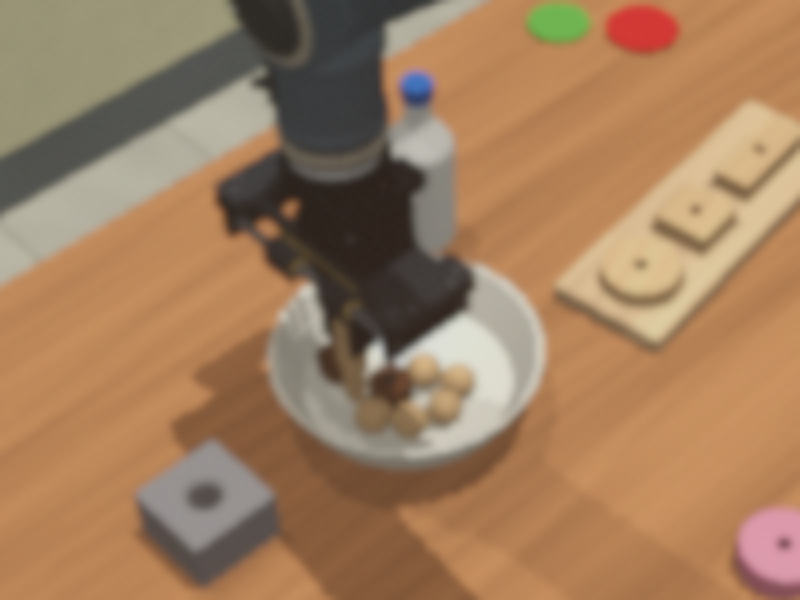

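The picture shows all three blocks in the tray, five balls and two barrels in the bowl, the stick held upright, and the stand hole at (231,224). I'll continue stirring, 2 mm lower.

Request:
send_rows(
  rows=[0.4,-0.965,0.1,0,0.136,-1.035,0.1,0,-0.136,-1.035,0,0,-0.4,-0.965,0,0,-0.636,-0.828,0,0,-0.828,-0.636,0,0,-0.965,-0.4,0,0,-1.035,-0.136,0,0],
)

```text
clock: 45.1
eef_pos: [0.5926, 0.0424, 0.0776]
orientation: [0.707, 0.707, 0.0, 0.0]
contact_force: [-0.1, 0.7, -0.4]
gripper_width: 0.0177
finger_force: 40.0
```

Request:
send_rows(
  rows=[-1.035,0.136,0,0,-0.965,0.4,0,0,-0.828,0.636,0,0,-0.636,0.828,0,0,-0.4,0.965,0,0,-0.136,1.035,0,0,0.136,1.035,0,0,0.4,0.965,0,0],
)

```text
clock: 45.9
eef_pos: [0.654, 0.0091, 0.0774]
orientation: [0.707, 0.707, 0.0, 0.0]
contact_force: [-0.2, -0.2, -0.8]
gripper_width: 0.018
finger_force: 40.0
```

Request:
send_rows(
  rows=[0.636,0.828,0,0,0.828,0.636,0,0,0.965,0.4,0,0,1.035,0.136,0,0,1.035,-0.136,0,0,0.965,-0.4,0,0,0.828,-0.636,0,0,0.636,-0.828,0,0],
)

```text
clock: 46.7
eef_pos: [0.6521, 0.0794, 0.0775]
orientation: [0.707, 0.708, 0.0, -0.0]
contact_force: [-0.0, 0.7, -0.9]
gripper_width: 0.0175
finger_force: 40.0
```

Request:
send_rows(
  rows=[0.4,-0.965,0,0,0.136,-1.035,0,0,-0.136,-1.035,0,0,-0.4,-0.965,0,0,-0.636,-0.828,0,0,-0.828,-0.636,0,0,-0.965,-0.4,0,0,-1.035,-0.136,0,0],
)

```text
clock: 47.5
eef_pos: [0.5926, 0.0423, 0.0776]
orientation: [0.707, 0.707, -0.0, 0.0]
contact_force: [-0.2, 0.9, -0.7]
gripper_width: 0.0177
finger_force: 40.0
```

Request:
send_rows(
  rows=[-1.035,0.136,0,0,-0.965,0.4,0,0,-0.828,0.636,0,0,-0.636,0.828,0,0,-0.4,0.965,0,0,-0.136,1.035,0,0,0.136,1.035,0,0,0.4,0.965,0,0],
)

```text
clock: 48.3
eef_pos: [0.6541, 0.0091, 0.0774]
orientation: [0.707, 0.707, 0.0, 0.0]
contact_force: [0.6, 0.1, -0.2]
gripper_width: 0.0179
finger_force: 40.0
```

Request:
send_rows(
  rows=[0.636,0.828,0,0,0.828,0.636,0,0,0.965,0.4,0,0,1.035,0.136,0,0,1.035,-0.136,0,0,0.965,-0.4,0,0,0.828,-0.636,0,0,0.636,-0.828,0,0],
)

```text
clock: 49.1
eef_pos: [0.6521, 0.0794, 0.0776]
orientation: [0.707, 0.708, 0.0, -0.0]
contact_force: [0.5, 0.4, -0.6]
gripper_width: 0.0177
finger_force: 40.0
```

Request:
send_rows(
  rows=[0.4,-0.965,0,0,0.136,-1.035,0,0,-0.136,-1.035,0,0,-0.4,-0.965,0,0,-0.636,-0.828,0,0,-0.828,-0.636,0,0,-0.965,-0.4,0,0,-1.035,-0.136,0,0],
)

```text
clock: 49.9
eef_pos: [0.5924, 0.0423, 0.0776]
orientation: [0.707, 0.707, -0.0, -0.0]
contact_force: [0.2, 0.4, -0.6]
gripper_width: 0.0172
finger_force: 40.0
```

Request:
send_rows(
  rows=[-1.035,0.136,0,0,-0.965,0.4,0,0,-0.828,0.636,0,0,-0.636,0.828,0,0,-0.4,0.965,0,0,-0.136,1.035,0,0,0.136,1.035,0,0,0.4,0.965,0,0],
)

```text
clock: 50.7
eef_pos: [0.6541, 0.0091, 0.0775]
orientation: [0.707, 0.707, 0.0, 0.0]
contact_force: [-0.9, -1.7, -0.9]
gripper_width: 0.0174
finger_force: 40.0
```

Request:
send_rows(
  rows=[0.636,0.828,0,0,0.828,0.636,0,0,0.965,0.4,0,0,1.035,0.136,0,0,1.035,-0.136,0,0,0.965,-0.4,0,0,0.828,-0.636,0,0,0.636,-0.828,0,0],
)

```text
clock: 51.5
eef_pos: [0.6521, 0.0795, 0.0776]
orientation: [0.707, 0.708, 0.0, -0.0]
contact_force: [0.4, 0.3, -0.6]
gripper_width: 0.0178
finger_force: 40.0
```

```bash
python3 - <<'E'
from h import *
need(.6389,.2293,.155,0); s=readout.read_state();print(s['contact_force'],s['moment'])
E
```

```text
t 51.50 shift [14.99 -1.3  -7.73] turn 0.1 th 0.1 pos [0.6521 0.0795 0.0776] w 0.0178 q7 -0.03
[ 0.43306157  0.34099727 -0.58882467] [-0.07520345 -0.03841786 -0.01729277]
```

Request:
send_rows(
  rows=[0,0,-1,0,0,0,-1.5,0,0,0,-1.5,0,0,0,-1.5,0,0,0,-1.5,0,0,0,-0.7,0,0,0,0,0],
)

```text
clock: 52.2
eef_pos: [0.6538, 0.0782, 0.1563]
orientation: [0.707, 0.707, 0.001, 0.001]
contact_force: [-0.2, -0.3, -0.7]
gripper_width: 0.0178
finger_force: 40.0
```

Request:
send_rows(
  rows=[2.4,-0.2,0,0,2.5,-0.2,0,0,2.5,-0.2,0,0,2.5,-0.2,0,0,2.5,-0.2,0,0,2.5,-0.2,0,0,0,0,0,0,0,0,0,0],
)

```text
clock: 53.0
eef_pos: [0.6401, 0.2274, 0.1535]
orientation: [0.706, 0.708, -0.001, -0.0]
contact_force: [-0.6, -1.2, -0.9]
gripper_width: 0.0181
finger_force: 40.0
```

```bash
python3 - <<'E'
from h import *
need(.6389,.2293,.12,0)
# stick's foot in the side view while it hangs: pale vertical strip under fingers
t=get('side');h=cv2.cvtColor(t['color'],cv2.COLOR_RGB2HSV).astype(int)
p=proj(t,[[.6389,.2293,.155-.0647],[.6389,.2293,.155-.02]]);print('expected foot/upper',p)
d=get('top')
for nm in('ball','barrel'):
    q=np.zeros((400,640),np.uint8); s=np.s_[130:190,270:330]
    q[s]=((h*0+cv2.cvtColor(d['color'],cv2.COLOR_RGB2HSV))[...,1]>75)[s]*((cv2.cvtColor(d['color'],cv2.COLOR_RGB2HSV)[...,2]>150)[s]) if nm=='ball' else (cv2.cvtColor(d['color'],cv2.COLOR_RGB2HSV)[...,2]<130)[s]
    n,l,st,ce=cv2.connectedComponentsWithStats(q); print(nm,[(int(st[i,4]),ce[i].round()) for i in range(1,n) if st[i,4]>12])
x,y=p[0].astype(int); 
for r in range(y-14,y+8,2):
    row=h[r,x-14:x+15]; print(r,row[:,1].tolist(),)
E
```

```text
t 53.00 shift [ 0.19 -0.12  3.35] turn 0.1 th 0.1 pos [0.6401 0.2274 0.1535] w 0.0181 q7 -0.28
expected foot/upper [[228.20139107 212.53306683]
 [226.09678472 201.78515776]]
ball [(29, array([272., 132.])), (38, array([327., 132.])), (338, array([302., 169.])), (57, array([326., 186.])), (25, array([272., 187.]))]
barrel [(79, array([291., 165.])), (16, array([299., 162.]))]
198 [136, 136, 133, 134, 133, 133, 134, 131, 125, 114, 109, 103, 98, 95, 87, 95, 85, 85, 85, 74, 76, 77, 82, 88, 93, 106, 123, 134, 136]
200 [135, 133, 134, 133, 134, 132, 133, 131, 128, 120, 110, 106, 103, 95, 100, 103, 98, 91, 78, 73, 65, 73, 97, 121, 136, 138, 136, 135, 132]
202 [134, 132, 133, 131, 131, 131, 133, 131, 130, 124, 116, 108, 107, 108, 108, 105, 106, 103, 102, 105, 116, 134, 139, 137, 134, 134, 133, 133, 133]
204 [132, 133, 132, 133, 132, 133, 133, 132, 133, 131, 126, 116, 109, 106, 107, 107, 113, 129, 135, 139, 137, 137, 134, 133, 133, 133, 134, 134, 133]
206 [133, 133, 133, 133, 133, 133, 133, 134, 134, 134, 130, 120, 111, 106, 107, 108, 118, 128, 133, 134, 133, 134, 133, 134, 134, 134, 134, 134, 133]
208 [133, 133, 133, 133, 133, 133, 135, 134, 134, 132, 133, 126, 114, 111, 107, 109, 116, 122, 126, 128, 131, 133, 133, 136, 134, 134, 132, 133, 133]
210 [133, 134, 134, 135, 134, 134, 134, 134, 134, 134, 133, 129, 122, 112, 108, 107, 99, 84, 74, 77, 94, 114, 126, 132, 133, 132, 133, 133, 133]
212 [135, 135, 134, 134, 134, 134, 133, 133, 133, 133, 133, 130, 123, 105, 91, 82, 64, 33, 20, 18, 31, 60, 90, 112, 125, 132, 134, 134, 134]
214 [135, 134, 134, 133, 133, 133, 133, 133, 133, 128, 115, 95, 71, 47, 31, 26, 20, 13, 11, 11, 12, 16, 27, 46, 75, 104, 123, 131, 133]
216 [134, 133, 135, 134, 133, 133, 131, 125, 118, 100, 63, 31, 16, 11, 11, 9, 9, 11, 9, 9, 10, 10, 10, 11, 18, 38, 66, 96, 117]
218 [138, 137, 136, 135, 129, 121, 103, 75, 49, 34, 25, 19, 15, 10, 11, 9, 11, 9, 10, 10, 10, 8, 10, 8, 10, 10, 17, 37, 63]
```

The foot hangs where expected. I'll line it up over the hole and lower.

Request:
send_rows(
  rows=[0.1,-0.1,1,0,0,0,1,0,0,0,1,0,0,0,0,0,0,0,0,0,0,0,0,0],
)

```text
clock: 53.7
eef_pos: [0.6401, 0.2283, 0.1248]
orientation: [0.707, 0.707, 0.0, 0.0]
contact_force: [-1.0, -0.2, 0.5]
gripper_width: 0.0174
finger_force: 40.0
```

```bash
python3 - <<'E'
from h import *
need(.6389,.2293,.075,0)
E
```

```text
t 53.70 shift [ 0.1  -0.12  4.98] turn 0.0 th 0.0 pos [0.6401 0.2283 0.1248] w 0.0174 q7 -0.28
```

Request:
send_rows(
  rows=[0.1,-0.1,0.5,0,0,0,0.6,0,0,0,0.6,0,0,0,0.6,0,0,0,0.6,0,0,0,0.6,0,0,0,0.5,0,0,0,0,0],
)

```text
clock: 54.5
eef_pos: [0.6382, 0.229, 0.0835]
orientation: [0.707, 0.707, -0.001, -0.0]
contact_force: [-0.6, -1.0, -0.5]
gripper_width: 0.0174
finger_force: 40.0
```

Request:
send_rows(
  rows=[0,0,0.4,0,0,0,0.3,0,0,0,0.2,0,0,0,0,0,0,0,0,0],
)

```text
clock: 55.0
eef_pos: [0.6389, 0.2292, 0.0756]
orientation: [0.707, 0.707, 0.0, 0.0]
contact_force: [-0.0, -0.1, -0.7]
gripper_width: 0.0176
finger_force: 40.0
```

Request:
send_rows(
  rows=[0,0,0.1,0,0,0,0,0,0,0,0,0],
)

```text
clock: 55.3
eef_pos: [0.639, 0.2293, 0.0747]
orientation: [0.707, 0.707, 0.0, 0.0]
contact_force: [0.4, -0.0, 0.6]
gripper_width: 0.0177
finger_force: 40.0
```

Request:
send_rows(
  rows=[0,0,0,0,0,0,0,0,0,0,0,0,0,0,0,0,0,0,0,0,0,0,0,0],
  grip=0.4,
)

```text
clock: 55.9
eef_pos: [0.6388, 0.2293, 0.0745]
orientation: [0.707, 0.707, 0.0, -0.0]
contact_force: [0.3, -1.0, -0.2]
gripper_width: 0.0508
finger_force: 0.0
```

Request:
send_rows(
  rows=[0,0,-1.5,0,0,0,-2,0,0,0,-2.5,0,0,0,-2.5,0,0,0,-2.5,0,0,0,-2,0,0,0,-2,0,0,0,0,0],
)

```text
clock: 56.7
eef_pos: [0.6408, 0.2297, 0.2292]
orientation: [0.707, 0.707, 0.004, 0.001]
contact_force: [0.3, 0.4, -0.2]
gripper_width: 0.052
finger_force: 0.0
```

Request:
send_rows(
  rows=[3,-1.5,0,0,3,-1.5,0,0,3,-1.5,0,0,3,-1.5,0,0,3,-1.5,0,0,3,-1.5,0,0,3,-1.5,0,0,0,0,0,0],
)

```text
clock: 57.5
eef_pos: [0.5287, 0.4456, 0.2233]
orientation: [0.704, 0.711, -0.0, -0.002]
contact_force: [-0.6, -0.5, -0.1]
gripper_width: 0.0526
finger_force: 0.0
```

```bash
python3 - <<'E'
from h import *
need(.64,.229,.2,0)
d=get('top');t=get('side')
for q in blobs(d,'wood',(212,135,240,165),.116,4): print('sticktop',q[2],q[3],q[4])
a=cv2.resize(d['color'][80:240,205:475],(800,474),interpolation=2)[:,:400*2]
b=cv2.resize(t['color'][130:240,190:370],(450,275),interpolation=2)
c=np.zeros((590,800,3),np.uint8);c[:315]=cv2.resize(d['color'][85:205,205:475],(800,315),interpolation=2);c[315:,:450]=b
cv2.imwrite('pics/fin.png',c[:,:,::-1])
E
```

```text
t 57.50 shift [-21.78  10.92   2.23] turn 0.6 th 0.6 pos [0.5287 0.4456 0.2233] w 0.0526 q7 -0.66
sticktop [0.63922583 0.22719266] (22.158594131469727, 18.310962677001953) 3.0138916969299316
```

View pics/fin.png

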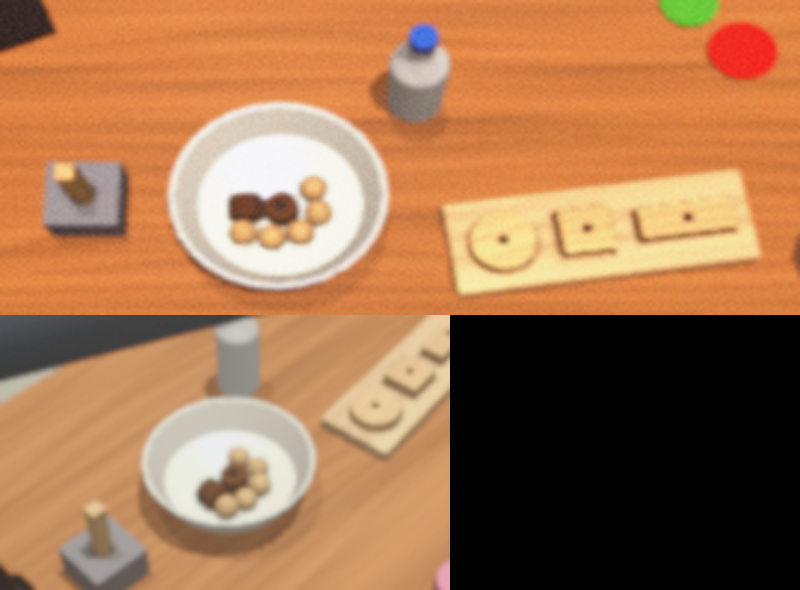

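The picture shows five balls and two barrels in the bowl, the stick in its stand with its top at (226,150), and all three blocks seated. Handing in.

Request:
send_rows(
  rows=[0,0,0,0,0,0,0,0,0,0,0,0,0,0,0,0,0,0,0,0],
)

```text
clock: 58.1
eef_pos: [0.5339, 0.4388, 0.2246]
orientation: [0.707, 0.707, 0.0, -0.0]
contact_force: [0.3, -0.2, -0.9]
gripper_width: 0.0523
finger_force: 0.0
```

```bash
python3 -c "
from h import *
print(hand_in())"
```

```text
the job is handed in; nothing more can be done
None
```

I handed the job in at about 58 s: all three blocks are in their own pockets, both barrel beads and all five round beads are in the bowl, the beads were stirred four rounds anticlockwise, and the stick is back in its stand.

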